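# Clamp a clock movement in the cam fixture

### The arm

A 6-joint arm with a two-finger parallel gripper is mounted at the origin on the work surface. World frame = base frame: x ahead of the robot, y to its left, z up, the work surface at z = 0. Lengths are in m, angles in rad, forces in N, time in s.
With the tool pointing down it reaches from about 0.375 to 0.9 m from the base axis. Payload 3.1 kg.
Tool frame: the origin (TCP) lies at the very end of the fingers, on their centre line; the grasp point (between the pads) lies 19 mm behind it; z points along the fingers, y is the direction in which the jaws open and shut (so a half turn about z gives the same grasp; the last joint's range is limited). The gripper opens to 85 mm and grips with 20 to 120 N. Pads are 22 mm wide; open, the fingers measure 114 mm over their backs; the gripper's body (76 mm by 85 mm) begins 54 mm behind the grasp point. The pads swing forward as they close: fully open they stand 13 mm farther back than shut.
Start: joints at [1.165, 0.527, 1.433, -0, 1.181, -0.178], TCP at [0.14, 0.609, 0.231] pointing down, gripper open.
Joint ranges: [-3.08, 3.08], [-0.75, 2.2], [0.22, 2.44], [-1.43, 4.57], [0, 2.65], [-2.85, 2.85]. Speed limits (rad/s): [2.79, 2.79, 3.14, 3.14, 3.14, 3.14].

### API

Orientations are given as a unit quaternion [x, y, z, w].
In Python, from station import manip gives the robot as it stands.
- The arm moves only by the tool send_rows, never from a script. Its argument "motion" is a list of rows, each an object with "gripper": the finger opening in mm, from 0 to 85.4; "travel": the shift along the tool's x, y, z in mm, a list of three; "rotation": the turn, a rotation vector about the tool's x, y, z in degrees, a list of three. In form: [{"gripper": gripper, "travel": [x, y, z], "rotation": [ax, ay, az]}, ...]. A call has 1 to 12 rows; each row shifts and turns the commanded pose from where the row before left it, along the tool's axes as they then stand; what a row does not reach is not made up. A row lasts 1/12 s, in which the tool goes at most 41.7 mm and 7.16 degrees, less where a joint would pass 70% of its speed; a pose out of reach is approached as far as the arm can. A call is refused whole if a number of a shift passes 41.7 or a number of a turn 7.16, either way. A call with a gripper value outside its range is refused whole. The fingers move at their own pace and stop on an object; "newtons" is the grip in N (left out, the last holds). Time passes only in rows, so rows that do not move let the fingers close. It gives the time, the measured TCP pose, the force and the opening at its end, in the units of the state.
- manip.sense(): the state, without advancing time (a new reading comes with each control period).
- manip.snapshot(name): name is "scene" or "top" or "wrist"; returns the picture (384x512x3 uint8, red, green, blue); there is no depth.
- manip.calibration(name): a dict with "fx", "fy", "cx", "cy" (pixels), "cam_to_world" (4x4, takes a point from camera to world coordinates). Camera axes: x right, y down, z forward; pixel columns grow to the right and rows downward; lengths in m; the calibration is good to about 2 mm. A picture is of the moment at which its call begins: read the wrist's pose just before it. calibration takes no time and is no camera call; for the wrist camera it gives the pose at the moment of the call.
- manip.sign_off(): hands the job in, once; it reports no verdict.
The state is a dict: "t": time; "q": joint angles; "qd": joint speeds; "tau": joint torques, N m; "tcp_pos": TCP position; "tool_rot": TCP orientation; "force": force on the tool from outside, world axes, zero at the start; "ft_torque": the same for the moment, N m; "finger_gap": opening from 0.0 (shut) to 1.0 (fully open).
Only numpy, scipy, OpenCV 4.12 (cv2) and the standard library are available. Lean on these libraries where they do the work, as an engineer would, in place of code of your own. Each camera call takes 0.05 s, during which the arm holds its last target. There are 200 camera calls.

### The job

Slide the brass clock movement along the channel of the cam fixture until it is fully home against the end stop, then clamp it against the fence: turn the crank clockwise until the follower's roller rests on the flat top dwell of the cam, and let go so that it stays there. Leave the other things on the bench where they lie.

Things in the scene. Friction and masses are not known exactly. Their poses are not given: they have to be found in the camera images.
- cam_fixture: Grey cast base of the clamp fixture, 260 x 235 x 12 mm, fixed. Origin at bench height. x runs along the channel to the end stop, y from the channel to the cam, z up. Channel: floor at z=12 mm, centre line y=0, 72 mm wide between fence (-y side) and open jaw (+y side), open at its -x end nearer the robot. Low rail at y 38 to 48, up to z=24, x -135 to -30. Camshaft upright at x=40, y=130.
- movement: Clock movement: two brass plates 100 x 64 x 3 mm, one above the other, joined by an aluminium bar along each 64 mm end, 36 mm high, about 0.39 kg. Origin at the centre of its underside, x along its length. Starts loose on the channel floor, 35 to 85 mm short of the stop, a bit askew; home, its origin is at fixture x=40 mm. Slides when its rear (-x) end is pushed, 2 to 4 N; the 8 mm side play is taken up by the jaw.
- camshaft (a joint): Angle (rad) of the crank, growing clockwise from above. 0: the arm points along fixture -y (over the follower); pi/2: -x; pi: +y, straight away from the channel, where the roller is at the middle of the dwell. Starts at 1.1 to 1.7; stops at 0 and 4.6. From 1.9 to 2.8 the follower rises and springs push the crank back when let go (up to 14 N at the knob); on the dwell it stays; past 3.46 it falls.
- end_stop (a point): Middle of the end stop's face, at fixture x=90 mm, y=0, 26 mm above the bench: a steel bar across the channel, 72 mm wide, up to 40 mm above the bench.
- fence (a point): Middle of the steel fence's face, at fixture x=-15, y=-36 mm, 26 mm above the bench; 240 mm long, up to 40 mm above the bench.
- cam (a point): On the camshaft axis at the mid height (30 mm above the bench) of the steel disc cam: base circle of 22 mm radius, and a lobe opposite the crank arm with a constant radius of 34 mm (the flat top dwell) over 0.31 rad either side of its middle.
- crank_knob (a point): Centre of the black upright crank knob, a cylinder 20 mm in diameter and 36 mm high, from 64 to 100 mm above the bench, 85 mm from the camshaft's axis, at the end of a flat arm 18 mm wide (56 to 64 mm above the bench). It may be pushed from the side or gripped.
- follower (a joint): Travel (m) of the follower slide with its brass roller, which the cam pushes towards the channel: 0 on the base circle, 0.012 on the top dwell.
- jaw: Steel jaw, 70 x 12 x 36 mm (top 50 mm above the bench), on two pins at the channel end of the follower, sprung: it meets the movement after up to 8 mm of follower travel and then presses it on the fence with about 10 N. Origin on its clamping face, 30 mm above the bench.
- oil_bottle: Clear oil bottle, 42 mm in diameter, 105 mm high, upright beyond the end stop. Bystander. Origin under its centre.
- brush: Brush, 170 mm long, lying on the fence side of the fixture, beyond the screwdriver. Bystander. Origin under its middle.
- screwdriver: Screwdriver, 160 mm long, lying beside the fence. Bystander. Origin under its middle.
- clock_wheel: Brass disc with a hole, 64 mm in diameter, 6 mm thick, lying beyond the fixture. Bystander. Origin under its centre.
- spanner: Small steel spanner, 100 mm long, lying on the fixture's base plate at its -x edge, between the channel and the crank side. Bystander. Origin under its middle.
- caliper: Steel caliper with a black slide, 170 mm long, 13 mm high, lying on the crank's side of the fixture. Bystander. Origin under its beam's middle.
There are look-alikes about, which are no part of the job. Of the things shaped like the movement, the brass one is meant.

How it is judged:
By the outcome, as a careful person would: the job done as asked, in the order asked, and still so for the second after the job is handed in, with the robot touching nothing.
It also fails if it takes over 51 s, if anything falls off the work surface, if the arm or the gripper's body presses on something with over 40 N, if the wrist force passes 120 N, or if a joint passes its speed limit or range.

## Working session

There is one attempt and no reset: what is moved stays moved. The work goes in short steps, Python scripts to look and compute and a tool call to move; the robot and the scene stay as the last step left them, time stands still between calls to the robot, and variables do not carry over. Pictures are saved under pics/ and viewed, about 8 in all and at most 12, crops included, and the job is handed in when it is done.

Besides the shell and the picture viewer there is one more tool, called after "Emit:" by a JSON object that holds its "api" and its "payload", one argument or row to a line. send_rows: Moves the arm, as the interface text tells. Its arguments: {"type":"object","properties":{"motion":{"type":"array","items":{"type":"object","properties":{"gripper":{"type":"number"},"travel":{"type":"array","items":{"type":"number"}},"rotation":{"type":"array","items":{"type":"number"}}}}},"newtons":{"type":"number"}},"required":["motion"]}

```bash
mkdir -p pics
cat > h.py <<'E'
import numpy as np, cv2
from station import manip
def snap(n,f):
    c=manip.calibration(n); im=np.array(manip.snapshot(n)); cv2.imwrite('pics/'+f,im[:,:,::-1]); return im,c
def ray(c,u,v,z):
    T=np.array(c['cam_to_world']); d=T[:3,:3]@[(u-c['cx'])/c['fx'],(v-c['cy'])/c['fy'],1]; o=T[:3,3]
    return o+d*(z-o[2])/d[2]
def proj(c,p):
    T=np.linalg.inv(np.array(c['cam_to_world'])); q=T[:3,:3]@p+T[:3,3]; return c['fx']*q[0]/q[2]+c['cx'],c['fy']*q[1]/q[2]+c['cy']
E
python3 - <<'E'
from h import *
for n in('top','scene'):
    im,c=snap(n,n+'0.png'); cv2.imwrite(f'pics/{n}0b.png',cv2.resize(im[:,:,::-1],(800,600),interpolation=cv2.INTER_CUBIC)); print(n,{k:np.round(v,3).tolist() for k,v in c.items()})
print(manip.sense())
E
```

```text
top {'fx': 462.281, 'fy': 462.281, 'cx': 254.522, 'cy': 194.078, 'cam_to_world': [[0.006, -0.989, 0.151, 0.487], [-1.0, -0.005, 0.01, -0.062], [-0.009, -0.151, -0.988, 1.076], [0.0, 0.0, 0.0, 1.0]]}
scene {'fx': 419.939, 'fy': 419.939, 'cx': 247.615, 'cy': 190.517, 'cam_to_world': [[0.666, 0.607, -0.432, 1.04], [0.746, -0.53, 0.404, -0.465], [0.017, -0.592, -0.806, 0.888], [0.0, 0.0, 0.0, 1.0]]}
{'t': 0.1, 'q': array([ 1.16548754e+00,  5.28374767e-01,  1.43380255e+00, -1.10439947e-06,
        1.18140073e+00, -1.78473610e-01]), 'qd': array([-1.41849678e-03, -3.78641866e-03, -3.33349075e-03,  1.95359771e-03,
        5.82934049e-05,  3.06896458e-04]), 'tau': array([ 5.28782778e-05, -4.43303812e+01, -1.78586483e+01, -1.86304237e-04,
        3.92316244e-03,  1.06184612e-05]), 'tcp_pos': array([0.14025105, 0.60838487, 0.23042149]), 'tool_rot': array([ 1.13174322e-01,  9.93574651e-01, -9.50853237e-04, -2.85173053e-04]), 'force': array([-0.03357009,  0.03991361,  0.30399697]), 'ft_torque': array([ 0.01485434, -0.02874219, -0.0218169 ]), 'finger_gap': 1.0002793393771556}
```

View pics/top0b.png

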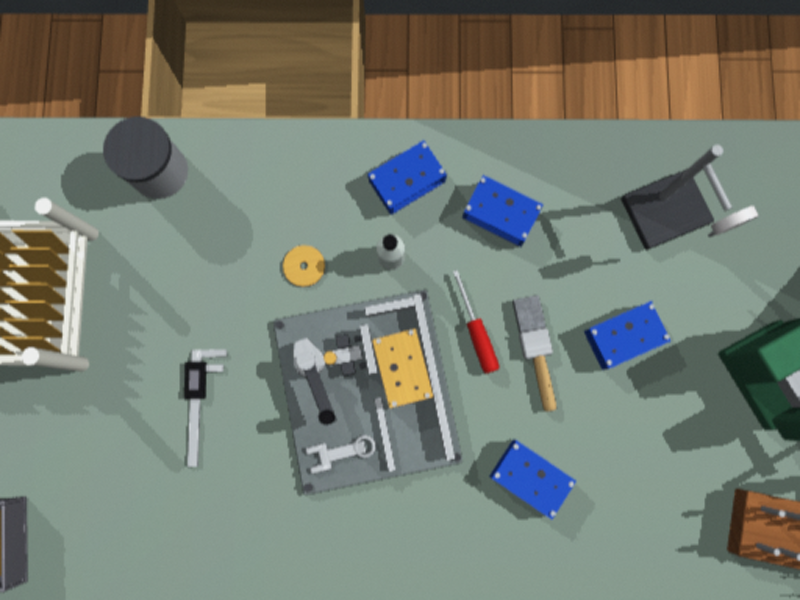

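View pics/scene0b.png

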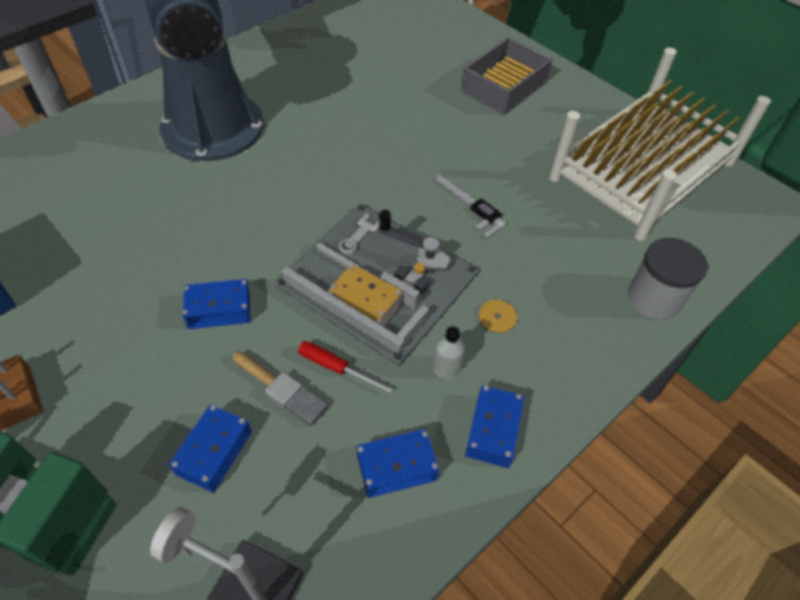

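The top view (800x600) shows the base corners at about (275,322), (425,292), (460,458), (303,492). The brass movement is at (402,368), the crank knob at (326,416) and the camshaft hub at (308,352). The bystanders match the list.

Run:
```python
from h import *
c=manip.calibration('top'); im=cv2.imread('pics/top0.png')
P=lambda u,v,z: ray(c,u*.64,v*.64,z)
cs=np.array([P(*p,.012)[:2] for p in[(275,322),(425,292),(460,458),(303,492)]])
print(cs.round(4), [np.linalg.norm(cs[i]-cs[i-1]).round(3) for i in range(4)])
d=(cs[0]-cs[3])+(cs[1]-cs[2]); print('yaw',np.degrees(np.arctan2(d[1],d[0])))
for n,p in dict(railtopend=(380,408,.024),railbot=(391,470,.024),fencetop=(418,300,.04),fencebot=(449,458,.04),knob=(326,416,.1)).items(): print(n,P(*p).round(4))
hsv=cv2.cvtColor(im,cv2.COLOR_BGR2HSV); m=cv2.inRange(hsv,(15,110,120),(32,255,255)); m[:,:225]=0;m[:200]=0; m[265:]=0;m[:,290:]=0
n=cv2.findContours(m,0,2)[0]; k=max(n,key=cv2.contourArea); r=cv2.minAreaRect(k); print(r,cv2.contourArea(k))
b=np.array([ray(c,*q,.048)[:2] for q in cv2.boxPoints(r)]);print(b.round(4),b.mean(0))
crop=cv2.imread('pics/top0.png')[180:325,165:305]; cv2.imwrite('pics/crop.png',cv2.resize(crop,None,fx=4,fy=4,interpolation=cv2.INTER_CUBIC))
```

```text
[[ 0.6207  0.1301]
 [ 0.6669 -0.0927]
 [ 0.4245 -0.1432]
 [ 0.3753  0.0821]] [np.float64(0.25), np.float64(0.228), np.float64(0.248), np.float64(0.231)]
yaw 11.41653575865649
railtopend [ 0.4951 -0.0276  0.024 ]
railbot [ 0.4079 -0.0441  0.024 ]
fencetop [ 0.6504 -0.0818  0.04  ]
fencebot [ 0.4261 -0.1257  0.04  ]
knob [0.4835 0.0419 0.1   ]
((257.32354736328125, 235.2941436767578), (45.354156494140625, 29.10427474975586), 75.96376037597656) 1190.0
[[ 0.5927 -0.0152]
 [ 0.6089 -0.0782]
 [ 0.5114 -0.1026]
 [ 0.4956 -0.0405]] [ 0.5521354  -0.05911165]
```

View pics/crop.png

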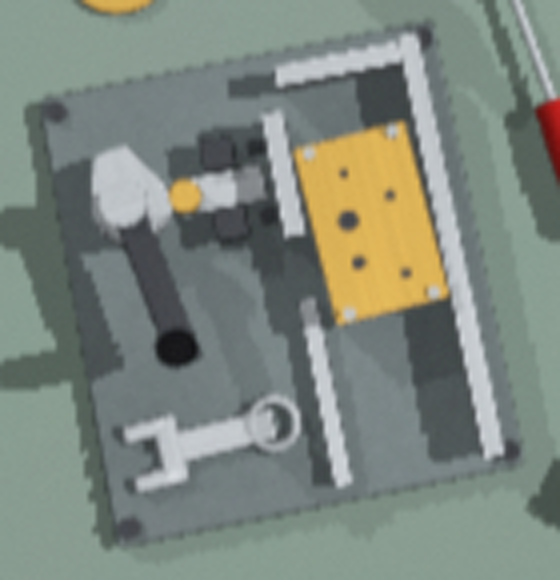

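The crop (4x, offset 165,180) shows the fence's inner edge from (405,45) to (487,458) and the stop's face from (280,85) to (400,60). The movement's corners are (297,148), (405,122), (448,297) and (340,325), and the knob is at (177,347). The spanner's ring is at (272,422), next to the rail.

```bash
cat > geo.py <<'E'
from h import *
c=manip.calibration('top')
P=lambda u,v,z: ray(c,u/4+165,v/4+180,z)[:2]
f0,f1=P(404,45,.04),P(487,458,.04)
d=(f0-f1)/np.linalg.norm(f0-f1)
yaw=np.arctan2(d[1],d[0])
E
python3 - <<'E'
from geo import *
print('len fence',np.linalg.norm(f0-f1),'yaw',np.degrees(yaw))
ex=d; ey=np.array([-d[1],d[0]])
s=[P(280,86,.04),P(400,61,.04)]; dd=s[0]-s[1]; print('stop dir',np.degrees(np.arctan2(dd[1],dd[0]))-90)
ra,rb=P(302,328,.024),P(332,487,.024); dd=ra-rb; print('rail yaw',np.degrees(np.arctan2(dd[1],dd[0])),np.linalg.norm(dd))
# origin
oy=(f0+f1)/2@ey+.036; ox=(s[0]+s[1])/2@ex-.09
O=ox*ex+oy*ey; print('O',O)
F=lambda p:((p-O)@ex*1e3).round(1).item().__repr__()+','+((p-O)@ey*1e3).round(1).item().__repr__()
for n,p in dict(knob=(177,347,.1),hub=(120,190,.07),railend=(310,300,.024),railL=(302,328,.024),railbot=(332,487,.024),m1=(297,148,.048),m2=(405,122,.048),m3=(448,297,.048),m4=(340,325,.048),c1=(40,105,.012),c2=(430,30,.012),c3=(520,450,.012),c4=(108,545,.012),ring=(272,422,.015),roller=(185,195,.03)).items(): print(n,F(P(*p)))
E
```

```text
len fence 0.2335684965785735 yaw 11.35803637872905
stop dir 12.16160723973914
rail yaw 11.396973403914206 0.08906736718334074
O [ 0.54788224 -0.06253306]
knob -43.8,114.0
hub 45.8,132.8
railend -31.2,43.7
railL -45.7,51.0
railbot -134.7,50.9
m1 52.2,34.3
m2 55.0,-27.7
m3 -44.8,-32.0
m4 -48.4,29.3
c1 109.4,176.9
c2 109.1,-53.9
c3 -135.8,-56.4
c4 -142.9,180.5
ring -93.8,77.7
roller 40.1,101.9
```

Emit:
{"api": "send_rows", "payload": {
  "motion": [
    {"gripper":0,"travel":[0,0,0],"rotation":[0,0,-6.1]},
    {"gripper":0,"travel":[0,0,0],"rotation":[0,0,-6.1]},
    {"gripper":0,"travel":[0,0,0],"rotation":[0,0,-6.1]},
    {"gripper":0,"travel":[0,0,0],"rotation":[0,0,-6.1]},
    {"gripper":0,"travel":[-9.3,-36.9,0],"rotation":[0,0,0]},
    {"gripper":0,"travel":[-9.3,-36.9,0],"rotation":[0,0,0]},
    {"gripper":0,"travel":[-9.3,-36.9,0],"rotation":[0,0,0]},
    {"gripper":0,"travel":[-9.3,-36.9,0],"rotation":[0,0,0]},
    {"gripper":0,"travel":[-9.3,-36.9,0],"rotation":[0,0,0]},
    {"gripper":0,"travel":[-9.3,-36.9,0],"rotation":[0,0,0]},
    {"gripper":0,"travel":[-9.3,-36.9,0],"rotation":[0,0,0]},
    {"gripper":0,"travel":[-9.3,-36.9,0],"rotation":[0,0,0]}
  ]
}}

```text
t: 1.1
tcp_pos: [0.2719, 0.3325, 0.2311]
tool_rot: [-0.1, 0.995, -0.0, -0.0]
force: [1.5, -0.3, 1.1]
finger_gap: -0.001
```

Emit:
{"api": "send_rows", "payload": {
  "motion": [
    {"gripper":0,"travel":[-9.3,-36.9,0],"rotation":[0,0,0]},
    {"gripper":0,"travel":[-9.3,-36.9,0],"rotation":[0,0,0]},
    {"gripper":0,"travel":[-9.3,-36.9,0],"rotation":[0,0,0]},
    {"gripper":0,"travel":[-9.3,-36.9,0],"rotation":[0,0,0]},
    {"gripper":0,"travel":[-9.3,-36.9,0],"rotation":[0,0,0]},
    {"gripper":0,"travel":[-9.3,-36.9,0],"rotation":[0,0,0]},
    {"gripper":0,"travel":[-9.3,-36.9,0],"rotation":[0,0,0]},
    {"gripper":0,"travel":[-9.3,-36.9,0],"rotation":[0,0,0]},
    {"gripper":0,"travel":[-9.3,-36.9,0],"rotation":[0,0,0]},
    {"gripper":0,"travel":[-9.3,-36.9,0],"rotation":[0,0,0]},
    {"gripper":0,"travel":[-9.3,-36.9,0],"rotation":[0,0,0]},
    {"gripper":0,"travel":[-9.3,-36.9,0],"rotation":[0,0,0]}
  ]
}}

```text
t: 2.1
tcp_pos: [0.4689, -0.0795, 0.2311]
tool_rot: [-0.099, 0.995, 0.0, -0.0]
force: [0.2, 0.4, 0.4]
finger_gap: 0.001
```

```bash
cat >> h.py <<'E'
O=np.array([.548,-.0625]); Y=np.radians(11.5); ex=np.array([np.cos(Y),np.sin(Y)]); ey=np.array([-ex[1],ex[0]])
def st():
    s=manip.sense(); p=s['tcp_pos']; from scipy.spatial.transform import Rotation as R
    M=R.from_quat(s['tool_rot']).as_matrix()
    print('t',round(s['t'],2),'fix',((p[:2]-O)@ex*1e3).round(1),((p[:2]-O)@ey*1e3).round(1),'z',(p[2]*1e3).round(1),'yawY',np.degrees(np.arctan2(M[1,1],M[0,1])).round(1),'f',s['force'].round(1),'gap',round(s['finger_gap'],2),'q',s['q'].round(2))
E
python3 - <<'E'
from h import *
st()
im,c=snap('wrist','w1.png')
E
```

```text
t 2.1 fix -80.9 -0.9 z 231.1 yawY 101.4 f [0.2 0.4 0.4] gap 0.0 q [-0.4   0.33  1.8   0.    1.02 -2.17]
```

View pics/w1.png

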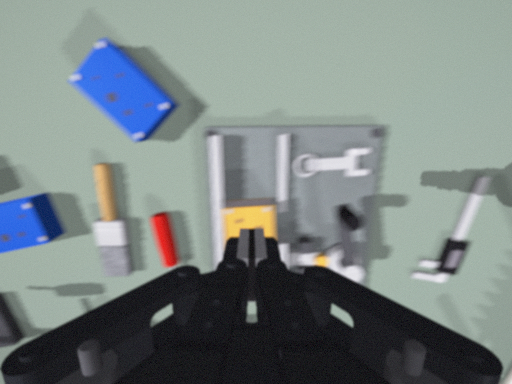

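The wrist view looks along -x. The fence is at columns 209 to 222, the rail at 277 to 289, and the movement's rear edge near row 206 between columns 224 and 276. The fingers are centred over the channel.

Run:
```python
from h import *
c=manip.calibration('wrist')
F=lambda u,v,z:(lambda p:np.round([(p[:2]-O)@ex*1e3,(p[:2]-O)@ey*1e3],1))(ray(c,u,v,z))
for n,p in dict(fA=(221,140,.04),fB=(224,200,.04),rA=(277,135,.024),rB=(278,195,.024),rearL=(224,207,.048),rearR=(275,205,.048),knobtop=(344,208,.1),knobbase=(356,222,.064),ring=(303,166,.015)).items(): print(n,F(*p))
```

```text
fA [-119.3  -47. ]
fB [-42.9 -45.9]
rA [-123.9   22.3]
rB [-44.8  25.4]
rearL [-36.  -45.3]
rearR [-38.5  19.6]
knobtop [-52.2  89. ]
knobbase [-21.6 118. ]
ring [-82.6  58.8]
```

Run:
```python
from h import *
c=manip.calibration('wrist'); print({k:np.round(v,3).tolist() for k,v in c.items()})
s=manip.sense();print(proj(c,s['tcp_pos']),s['tcp_pos'])
ct=manip.calibration('top')
for n,(x,y,z) in dict(fA=(-119,-36,.04),fend=(-135,-36,.04),rA=(-135,38,.024),rB=(-30,38,.024),stop=(90,0,.04),c4=(-135,180,.012),c3=(-135,-56,.012)).items():
    p=np.r_[O+x/1e3*ex+y/1e3*ey,z]; print(n,np.round(proj(c,p)),np.round(proj(ct,p)))
im,_=snap('top','t2.png'); w=cv2.imread('pics/w1.png')
a=cv2.resize(cv2.imread('pics/t2.png')[150:340,150:320],(510,570),interpolation=2); b=cv2.resize(w[110:300,190:300],(285,492),interpolation=2)
o=np.zeros((570,795,3),np.uint8);o[:,:510]=a;o[:492,510:]=b;cv2.imwrite('pics/ab.png',o)
```

```text
{'fx': 269.808, 'fy': 269.808, 'cx': 251.341, 'cy': 194.843, 'cam_to_world': [[-0.195, 0.942, 0.274, 0.406], [0.981, 0.189, 0.047, -0.099], [-0.007, 0.278, -0.961, 0.374], [0.0, 0.0, 0.0, 1.0]]}
(np.float64(251.46038632713416), np.float64(242.1008582983947)) [ 0.47452423 -0.08653186  0.23177253]
fA [230. 140.] [285. 287.]
fend [230. 127.] [287. 295.]
rA [290. 126.] [254. 301.]
rB [287. 205.] [245. 254.]
stop [259. 289.] [251. 198.]
c4 [398. 125.] [192. 313.]
c3 [216. 126.] [295. 292.]
```

View pics/ab.png

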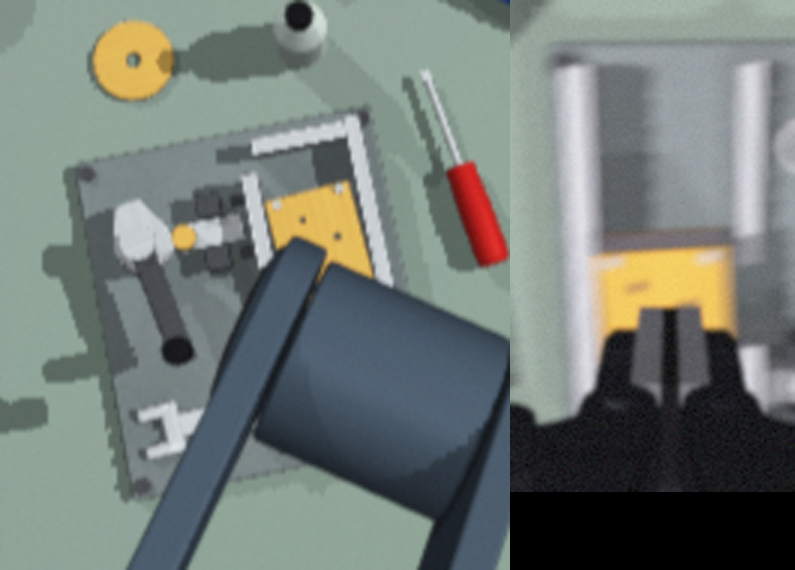

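The left half (top view) shows the scene unchanged. The arm was still settling during the wrist shot, so I'll retake it now that it's still.

Run:
```python
from h import *
st(); im,c=snap('wrist','w2.png'); st()
b=cv2.resize(cv2.imread('pics/w2.png')[110:270,190:390],(800,640),interpolation=2)[:600]; cv2.imwrite('pics/w2c.png',b)
```

```text
t 2.2 fix -78.1 -5.2 z 231.5 yawY 101.1 f [-0.5 -0.2  0.6] gap -0.01 q [-0.41  0.33  1.79 -0.    1.01 -2.17]
t 2.25 fix -80.0 -1.8 z 231.0 yawY 101.2 f [ 0.2 -0.2 -0.2] gap -0.0 q [-0.4   0.33  1.79 -0.    1.02 -2.17]
```

View pics/w2c.png

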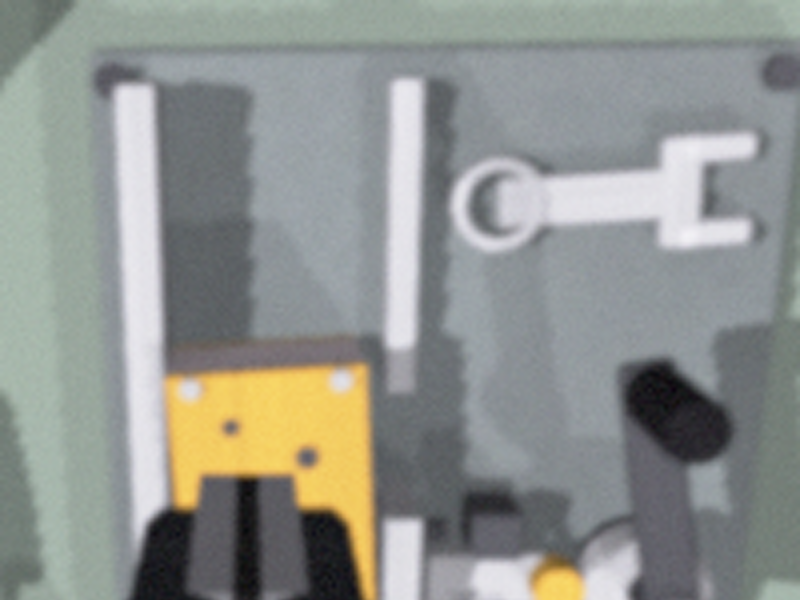

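Settled now. The fence, rail and rear edge agree with the fixture estimate to a few mm, and the channel behind the movement is clear. Next I lower the closed fingers behind the movement.

Emit:
{"api": "send_rows", "payload": {
  "motion": [
    {"gripper":0,"travel":[0,0,35],"rotation":[0,0,0]},
    {"gripper":0,"travel":[0,0,35],"rotation":[0,0,0]},
    {"gripper":0,"travel":[0,0,35],"rotation":[0,0,0]},
    {"gripper":0,"travel":[0,0,35],"rotation":[0,0,0]},
    {"gripper":0,"travel":[0,0,35],"rotation":[0,0,0]},
    {"gripper":0,"travel":[0,0,30],"rotation":[0,0,0]},
    {"gripper":0,"travel":[0,0,0],"rotation":[0,0,0]},
    {"gripper":0,"travel":[0,0,0],"rotation":[0,0,0]},
    {"gripper":0,"travel":[0,0,0],"rotation":[0,0,0]}
  ]
}}

```text
t: 3.0
tcp_pos: [0.4689, -0.0771, 0.0275]
tool_rot: [-0.1, 0.995, -0.0, 0.0]
force: [-0.3, 0.1, 0.7]
finger_gap: -0.002
```

```bash
python3 -c "
from h import *
st();c=manip.calibration('wrist');im,_=snap('wrist','w3.png');st()"
```

```text
t 3.0 fix -80.4 1.5 z 27.5 yawY 101.5 f [-0.3  0.1  0.7] gap -0.0 q [-0.4   0.7   1.95  0.    0.49 -2.17]
t 3.05 fix -79.8 0.9 z 28.1 yawY 101.4 f [0.1 0.3 1.1] gap 0.0 q [-0.4   0.7   1.95  0.    0.49 -2.17]
```

View pics/w3.png

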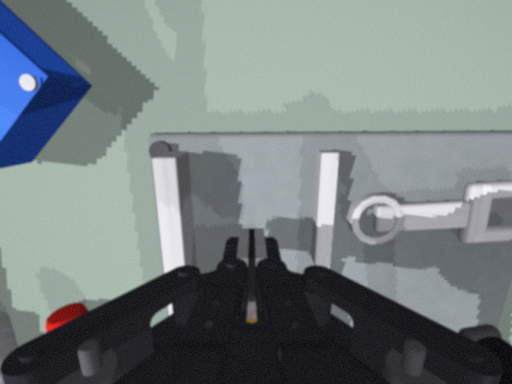

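The fingers are centred in the channel: fence face at column 185, rail at 320, fingers at 252. Pushing now.

Emit:
{"api": "send_rows", "payload": {
  "motion": [
    {"gripper":0,"travel":[-5,0,0]},
    {"gripper":0,"travel":[-5,0,0]},
    {"gripper":0,"travel":[-4,0,0]},
    {"gripper":0,"travel":[-4,0,0]},
    {"gripper":0,"travel":[-4,0,0]},
    {"gripper":0,"travel":[-4,0,0]},
    {"gripper":0,"travel":[-4,0,0]},
    {"gripper":0,"travel":[-4,0,0]},
    {"gripper":0,"travel":[-4,0,0]},
    {"gripper":0,"travel":[-4,0,0]},
    {"gripper":0,"travel":[-4,0,0]},
    {"gripper":0,"travel":[-4,0,0]}
  ]
}}

```text
validation failed for argument at $.mo...
```

Emit:
{"api": "send_rows", "payload": {
  "motion": [
    {"gripper":0,"travel":[-2,0,0]},
    {"gripper":0,"travel":[-2,0,0]},
    {"gripper":0,"travel":[0,0,0]}
  ]
}}

```text
validation failed for argument at $.mo...
```

```bash
python3 -c "
from h import *
st()"
```

```text
t 3.05 fix -79.8 0.9 z 28.1 yawY 101.4 f [0.1 0.3 1.1] gap 0.0 q [-0.4   0.7   1.95  0.    0.49 -2.17]
```

Every row needs a rotation field, so I'll resend.

Emit:
{"api": "send_rows", "payload": {
  "motion": [
    {"gripper":0,"travel":[-5,0,0],"rotation":[0,0,0]},
    {"gripper":0,"travel":[-5,0,0],"rotation":[0,0,0]},
    {"gripper":0,"travel":[-4,0,0],"rotation":[0,0,0]},
    {"gripper":0,"travel":[-4,0,0],"rotation":[0,0,0]},
    {"gripper":0,"travel":[-4,0,0],"rotation":[0,0,0]},
    {"gripper":0,"travel":[-4,0,0],"rotation":[0,0,0]},
    {"gripper":0,"travel":[-4,0,0],"rotation":[0,0,0]},
    {"gripper":0,"travel":[-4,0,0],"rotation":[0,0,0]},
    {"gripper":0,"travel":[-4,0,0],"rotation":[0,0,0]},
    {"gripper":0,"travel":[-4,0,0],"rotation":[0,0,0]},
    {"gripper":0,"travel":[-4,0,0],"rotation":[0,0,0]},
    {"gripper":0,"travel":[-3,0,0],"rotation":[0,0,0]}
  ]
}}

```text
t: 4.05
tcp_pos: [0.5176, -0.068, 0.0261]
tool_rot: [-0.099, 0.995, -0.0, 0.0]
force: [-1.1, -0.2, -0.2]
finger_gap: -0.005
```

Emit:
{"api": "send_rows", "payload": {
  "motion": [
    {"gripper":0,"travel":[-2,0,0],"rotation":[0,0,0]},
    {"gripper":0,"travel":[0,0,0],"rotation":[0,0,0]},
    {"gripper":0,"travel":[0,0,0],"rotation":[0,0,0]}
  ]
}}

```text
t: 4.3
tcp_pos: [0.52, -0.0678, 0.0264]
tool_rot: [-0.099, 0.995, -0.0, 0.001]
force: [1.2, -0.0, -1.0]
finger_gap: -0.001
```

```bash
python3 -c "
from h import *
st()"
```

```text
t 4.3 fix -28.5 0.4 z 26.4 yawY 101.4 f [ 1.2 -0.  -1. ] gap -0.0 q [-0.34  0.73  1.83  0.    0.58 -2.11]
```

Emit:
{"api": "send_rows", "payload": {
  "motion": [
    {"gripper":0,"travel":[-2,0,0],"rotation":[0,0,0]},
    {"gripper":0,"travel":[-2,0,0],"rotation":[0,0,0]}
  ]
}}

```text
t: 4.47
tcp_pos: [0.5217, -0.0667, 0.0264]
tool_rot: [-0.099, 0.995, 0.0, -0.001]
force: [-2.8, -1.0, 2.5]
finger_gap: -0.001
```

Emit:
{"api": "send_rows", "payload": {
  "motion": [
    {"gripper":0,"travel":[-2,0,0],"rotation":[0,0,0]},
    {"gripper":0,"travel":[0,0,0],"rotation":[0,0,0]}
  ]
}}

```text
t: 4.63
tcp_pos: [0.5248, -0.0663, 0.0263]
tool_rot: [-0.099, 0.995, 0.0, 0.0]
force: [-3.2, 0.5, 0.8]
finger_gap: 0.001
```

Emit:
{"api": "send_rows", "payload": {
  "motion": [
    {"gripper":0,"travel":[-1.5,0,0],"rotation":[0,0,0]},
    {"gripper":0,"travel":[0,0,0],"rotation":[0,0,0]}
  ]
}}

```text
t: 4.8
tcp_pos: [0.5262, -0.066, 0.0263]
tool_rot: [-0.099, 0.995, 0.0, 0.0]
force: [-3.5, 0.5, 1.4]
finger_gap: -0.002
```

Emit:
{"api": "send_rows", "payload": {
  "motion": [
    {"gripper":0,"travel":[-1.5,0,0],"rotation":[0,0,0]},
    {"gripper":0,"travel":[0,0,0],"rotation":[0,0,0]}
  ]
}}

```text
t: 4.97
tcp_pos: [0.5279, -0.0658, 0.0263]
tool_rot: [-0.099, 0.995, -0.0, 0.0]
force: [-2.6, 0.1, 1.0]
finger_gap: -0.001
```

Emit:
{"api": "send_rows", "payload": {
  "motion": [
    {"gripper":0,"travel":[-1.5,0,0],"rotation":[0,0,0]},
    {"gripper":0,"travel":[0,0,0],"rotation":[0,0,0]}
  ]
}}

```text
t: 5.13
tcp_pos: [0.5295, -0.0655, 0.0263]
tool_rot: [-0.099, 0.995, -0.0, 0.0]
force: [-1.5, 0.2, 0.6]
finger_gap: 0.006
```

Emit:
{"api": "send_rows", "payload": {
  "motion": [
    {"gripper":0,"travel":[-1.5,0,0],"rotation":[0,0,0]},
    {"gripper":0,"travel":[0,0,0],"rotation":[0,0,0]}
  ]
}}

```text
t: 5.3
tcp_pos: [0.5301, -0.0652, 0.0263]
tool_rot: [-0.1, 0.995, 0.0, -0.001]
force: [-4.1, -1.3, 1.4]
finger_gap: 0.001
```

Emit:
{"api": "send_rows", "payload": {
  "motion": [
    {"gripper":0,"travel":[-1.5,0,0],"rotation":[0,0,0]},
    {"gripper":0,"travel":[0,0,0],"rotation":[0,0,0]}
  ]
}}

```text
t: 5.47
tcp_pos: [0.5301, -0.0651, 0.0263]
tool_rot: [-0.1, 0.995, 0.0, -0.002]
force: [-7.2, -4.3, 5.8]
finger_gap: 0.001
```

Emit:
{"api": "send_rows", "payload": {
  "motion": [
    {"gripper":0,"travel":[-1.5,0,0],"rotation":[0,0,0]},
    {"gripper":0,"travel":[0,0,0],"rotation":[0,0,0]}
  ]
}}

```text
t: 5.63
tcp_pos: [0.53, -0.0651, 0.0263]
tool_rot: [-0.1, 0.995, 0.0, -0.004]
force: [-10.3, -7.0, 6.0]
finger_gap: -0.001
```

Run:
```python
from h import *
st(); snap('top','t4.png'); snap('wrist','w4.png'); snap('scene','s4.png')
f=lambda n,a,b,c,d,s:cv2.resize(cv2.imread(n)[a:b,c:d],s,interpolation=2)
o=np.hstack([f('pics/t4.png',170,330,165,305,(400,457)),f('pics/s4.png',120,240,165,315,(400,457)[:1]+(457,))]);cv2.imwrite('pics/o4.png',o)
```

```text
t 5.63 fix -18.1 1.1 z 26.3 yawY 101.5 f [-10.3  -7.    6. ] gap -0.0 q [-0.33  0.74  1.8  -0.    0.61 -2.1 ]
```

View pics/o4.png

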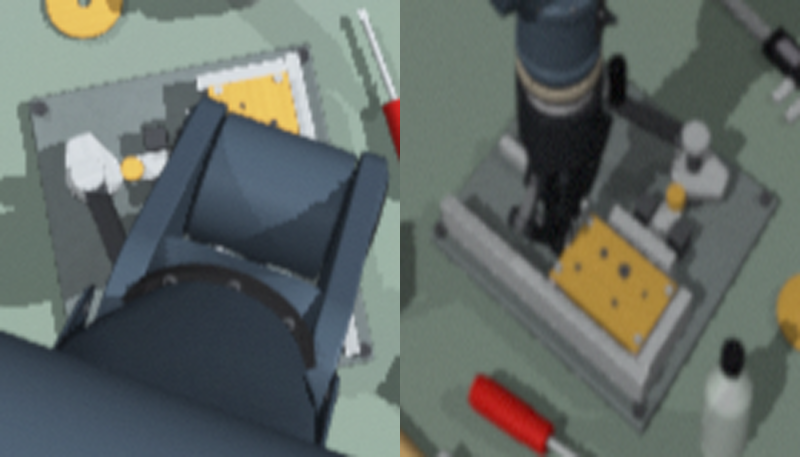

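The scene view shows the movement flush against the stop bar. Backing off and lifting, then I'll look once the arm has settled.

Emit:
{"api": "send_rows", "payload": {
  "motion": [
    {"gripper":0,"travel":[3,0,0],"rotation":[0,0,0]},
    {"gripper":0,"travel":[6,0,0],"rotation":[0,0,0]},
    {"gripper":0,"travel":[8,0,0],"rotation":[0,0,0]},
    {"gripper":0,"travel":[0,0,-40],"rotation":[0,0,0]},
    {"gripper":0,"travel":[0,0,-40],"rotation":[0,0,0]},
    {"gripper":0,"travel":[0,0,-40],"rotation":[0,0,0]},
    {"gripper":0,"travel":[0,0,-40],"rotation":[0,0,0]},
    {"gripper":0,"travel":[-20,20,-40],"rotation":[0,0,0]},
    {"gripper":0,"travel":[-30,20,0],"rotation":[0,0,0]},
    {"gripper":0,"travel":[-20,20,0],"rotation":[0,0,0]}
  ]
}}

```text
t: 6.62
tcp_pos: [0.5753, 0.0012, 0.2242]
tool_rot: [-0.099, 0.995, -0.001, 0.006]
force: [0.0, 0.3, -0.6]
finger_gap: 0.004
```

Emit:
{"api": "send_rows", "payload": {
  "motion": [
    {"gripper":60,"travel":[0,0,0],"rotation":[0,0,0]},
    {"gripper":60,"travel":[0,0,0],"rotation":[0,0,0]},
    {"gripper":60,"travel":[0,0,0],"rotation":[0,0,0]},
    {"gripper":60,"travel":[0,0,0],"rotation":[0,0,0]},
    {"gripper":60,"travel":[0,0,0],"rotation":[0,0,0]},
    {"gripper":60,"travel":[0,0,0],"rotation":[0,0,0]},
    {"gripper":60,"travel":[0,0,0],"rotation":[0,0,0]},
    {"gripper":60,"travel":[0,0,0],"rotation":[0,0,0]}
  ]
}}

```text
t: 7.28
tcp_pos: [0.5711, 0.0007, 0.2203]
tool_rot: [-0.099, 0.995, 0.0, -0.0]
force: [-0.1, 0.4, 0.4]
finger_gap: 0.704
```

Run:
```python
from h import *
st(); im,c=snap('wrist','w5.png'); st(); np.save('c5.npy',c,allow_pickle=True)
cv2.imwrite('pics/w5c.png',cv2.resize(im[80:280,190:430,::-1],(720,600),interpolation=2))
```

```text
t 7.28 fix 35.2 57.3 z 220.3 yawY 101.4 f [-0.1  0.4  0.4] gap 0.7 q [-0.19  0.47  1.58 -0.    1.09 -1.96]
t 7.33 fix 35.3 57.4 z 220.3 yawY 101.4 f [-0.5 -0.8  0.3] gap 0.7 q [-0.19  0.47  1.58 -0.    1.09 -1.96]
```

View pics/w5c.png

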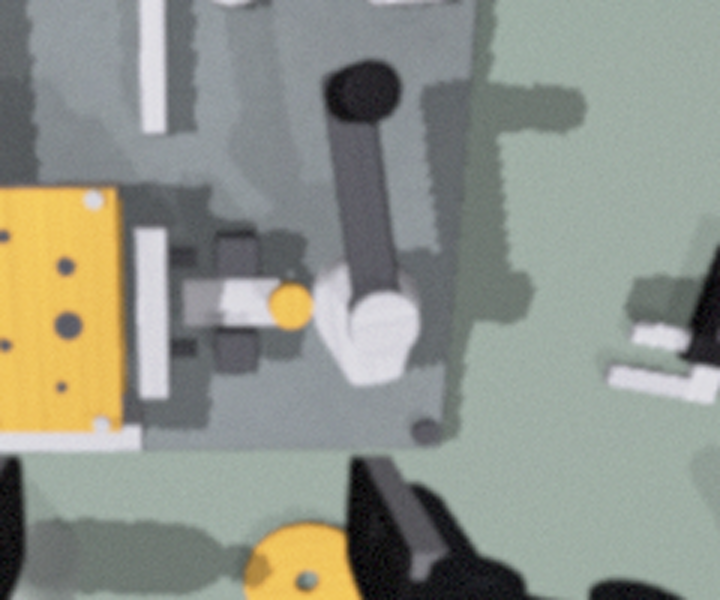

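The movement's front edge lies along the stop bar, so it is home. The knob top is at crop (370,91), the shaft top at (384,322), and the caliper is clear to the right.

Run:
```python
from h import *
c=np.load('c5.npy',allow_pickle=True).item()
F=lambda u,v,z:(lambda p:(np.round([(p[:2]-O)@ex*1e3,(p[:2]-O)@ey*1e3],1),p.round(4)))(ray(c,u/3+190,v/3+80,z))
for n,p in dict(knob=(370,91,.1),shaft64=(384,322,.064),shaft80=(384,322,.08),roller=(291,307,.036),jawc=(153,313,.05),mfront=(100,432,.04),mrear=(118,187,.048),mfr=(112,428,.048),railend=(153,132,.024)).items(): print(n,*F(*p))
```

```text
knob [-40.6 115.2] [0.4853 0.0422 0.1   ]
shaft64 [ 42.3 133.5] [0.5629 0.0767 0.064 ]
shaft80 [ 38.3 129.4] [0.5597 0.0719 0.08  ]
roller [ 42.9 101.7] [0.5698 0.0457 0.036 ]
jawc [42.  45.1] [ 0.5801 -0.0099  0.05  ]
mfront [96.6 21.4] [ 0.6384 -0.0222  0.04  ]
mrear [-7.1 32.3] [ 0.5346 -0.0323  0.048 ]
mfr [91.6 27.4] [ 0.6323 -0.0174  0.048 ]
railend [-27.   45.1] [ 0.5125 -0.0237  0.024 ]
```

Emit:
{"api": "send_rows", "payload": {
  "motion": [
    {"gripper":60,"travel":[25.3,19.3,0],"rotation":[0,0,0]},
    {"gripper":60,"travel":[25.3,19.3,0],"rotation":[0,0,0]},
    {"gripper":60,"travel":[25.3,19.3,0],"rotation":[0,0,0]},
    {"gripper":60,"travel":[0,0,0],"rotation":[0,0,-5.5]},
    {"gripper":60,"travel":[0,0,0],"rotation":[0,0,-5.5]},
    {"gripper":60,"travel":[0,0,30],"rotation":[0,0,0]},
    {"gripper":60,"travel":[0,0,30],"rotation":[0,0,0]},
    {"gripper":60,"travel":[0,0,30],"rotation":[0,0,0]},
    {"gripper":60,"travel":[0,0,0],"rotation":[0,0,0]},
    {"gripper":60,"travel":[0,0,0],"rotation":[0,0,0]},
    {"gripper":60,"travel":[0,0,0],"rotation":[0,0,0]},
    {"gripper":60,"travel":[0,0,0],"rotation":[0,0,0]}
  ]
}}

```text
t: 8.33
tcp_pos: [0.4868, 0.0427, 0.132]
tool_rot: [-0.194, 0.981, -0.001, 0.002]
force: [0.2, -0.7, -0.0]
finger_gap: 0.698
```

Run:
```python
from h import *
st(); im,c=snap('wrist','w6.png'); st()
print(proj(c,np.array([.4853,.0422,.1])))
```

```text
t 8.33 fix -39.0 115.3 z 132.0 yawY 112.4 f [ 0.2 -0.7 -0. ] gap 0.7 q [-0.14  0.5   1.87 -0.    0.77 -2.1 ]
t 8.38 fix -39.0 115.3 z 132.1 yawY 112.4 f [-0.4 -0.3  0.4] gap 0.7 q [-0.14  0.5   1.87  0.    0.77 -2.1 ]
(np.float64(251.81268329125788), np.float64(219.3736790188448))
```

View pics/w6.png

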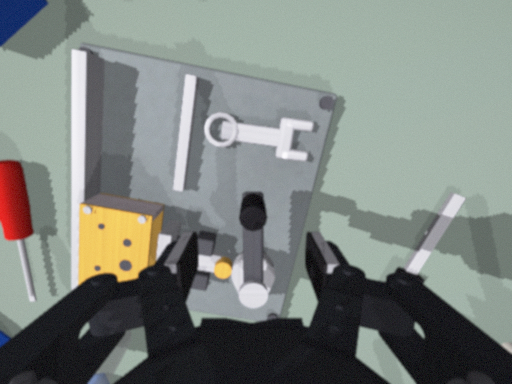

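The knob top (253,213) is centred between the open fingers at columns 190 and 315, and the crank arm lines up with the tool. I'll go down and close.

Emit:
{"api": "send_rows", "payload": {
  "newtons": 25,
  "motion": [
    {"gripper":60,"travel":[2,0,20],"rotation":[0,0,0]},
    {"gripper":60,"travel":[0,0,20],"rotation":[0,0,0]},
    {"gripper":60,"travel":[0,0,20],"rotation":[0,0,0]},
    {"gripper":60,"travel":[0,0,0],"rotation":[0,0,0]},
    {"gripper":60,"travel":[0,0,0],"rotation":[0,0,0]},
    {"gripper":14,"travel":[0,0,0],"rotation":[0,0,0]},
    {"gripper":14,"travel":[0,0,0],"rotation":[0,0,0]},
    {"gripper":14,"travel":[0,0,0],"rotation":[0,0,0]},
    {"gripper":14,"travel":[0,0,0],"rotation":[0,0,0]},
    {"gripper":14,"travel":[0,0,0],"rotation":[0,0,0]},
    {"gripper":14,"travel":[0,0,0],"rotation":[0,0,0]},
    {"gripper":14,"travel":[0,0,0],"rotation":[0,0,0]}
  ]
}}

```text
t: 9.38
tcp_pos: [0.4843, 0.0421, 0.0716]
tool_rot: [-0.194, 0.981, -0.0, 0.001]
force: [-0.0, 1.3, 6.8]
finger_gap: 0.222
```

```bash
python3 -c "
from h import *
st()"
```

```text
t 9.38 fix -41.6 115.2 z 71.6 yawY 112.4 f [-0.   1.3  6.8] gap 0.22 q [-0.14  0.62  1.91  0.    0.61 -2.11]
```

Gripped: the opening is 19 mm on the 20 mm knob. Turning clockwise in 5° arc steps (0.32 mm in, 7.41 mm tangential).

Emit:
{"api": "send_rows", "payload": {
  "motion": [
    {"gripper":14,"travel":[0,0,-2],"rotation":[0,0,0]},
    {"gripper":14,"travel":[-0.32,7.41,0],"rotation":[0,0,5]},
    {"gripper":14,"travel":[-0.32,7.41,0],"rotation":[0,0,5]},
    {"gripper":14,"travel":[-0.32,7.41,0],"rotation":[0,0,5]},
    {"gripper":14,"travel":[-0.32,7.41,0],"rotation":[0,0,5]},
    {"gripper":14,"travel":[-0.32,7.41,0],"rotation":[0,0,5]},
    {"gripper":14,"travel":[-0.32,7.41,0],"rotation":[0,0,5]},
    {"gripper":14,"travel":[0,0,0],"rotation":[0,0,0]}
  ]
}}

```text
t: 10.05
tcp_pos: [0.4782, 0.0865, 0.0718]
tool_rot: [0.066, 0.998, 0.0, 0.0]
force: [1.8, -0.5, -9.5]
finger_gap: 0.223
```

```bash
cat >> h.py <<'E'
def ang():
    st(); p=manip.sense()['tcp_pos'][:2]-O; x,y=p@ex*1e3-42.3,p@ey*1e3-131; print('theta',np.arctan2(-x,-y)%6.283,'r',np.hypot(x,y))
E
python3 -c "
from h import *
ang()"
```

```text
t 10.05 fix -38.6 159.9 z 71.8 yawY 82.4 f [ 1.8 -0.5 -9.5] gap 0.22 q [-0.05  0.62  1.91  0.    0.62 -1.49]
theta 1.914167330953686 r 85.96777861966977
```

Emit:
{"api": "send_rows", "payload": {
  "motion": [
    {"gripper":14,"travel":[-0.32,7.41,1.2],"rotation":[0,0,5]},
    {"gripper":14,"travel":[-0.32,7.41,0],"rotation":[0,0,5]},
    {"gripper":14,"travel":[-0.32,7.41,0],"rotation":[0,0,5]},
    {"gripper":14,"travel":[-0.32,7.41,0],"rotation":[0,0,5]},
    {"gripper":14,"travel":[-0.32,7.41,0],"rotation":[0,0,5]},
    {"gripper":14,"travel":[-0.32,7.41,0],"rotation":[0,0,5]},
    {"gripper":14,"travel":[-0.32,7.41,0],"rotation":[0,0,5]},
    {"gripper":14,"travel":[0,0,0],"rotation":[0,0,0]}
  ]
}}

```text
t: 10.72
tcp_pos: [0.4995, 0.1328, 0.0716]
tool_rot: [0.363, 0.932, 0.0, -0.0]
force: [-1.5, 2.2, 2.4]
finger_gap: 0.225
```

```bash
python3 -c "
from h import *
ang()"
```

```text
t 10.72 fix -8.6 201.0 z 71.6 yawY 47.5 f [-1.5  2.2  2.4] gap 0.23 q [ 0.04  0.64  1.83  0.    0.67 -0.79]
theta 2.5133580094925803 r 86.5285504294407
```

Emit:
{"api": "send_rows", "payload": {
  "motion": [
    {"gripper":14,"travel":[-0.5,7.41,0],"rotation":[0,0,5]},
    {"gripper":14,"travel":[-0.5,7.41,0],"rotation":[0,0,5]},
    {"gripper":14,"travel":[-0.5,7.41,0],"rotation":[0,0,5]},
    {"gripper":14,"travel":[-0.32,7.41,0],"rotation":[0,0,5]},
    {"gripper":14,"travel":[-0.32,7.41,0],"rotation":[0,0,5]},
    {"gripper":14,"travel":[-0.32,7.41,0],"rotation":[0,0,5]},
    {"gripper":14,"travel":[-0.32,7.41,0],"rotation":[0,0,5]},
    {"gripper":14,"travel":[0,0,0],"rotation":[0,0,0]},
    {"gripper":14,"travel":[0,0,0],"rotation":[0,0,0]},
    {"gripper":14,"travel":[0,0,0],"rotation":[0,0,0]}
  ]
}}

```text
t: 11.55
tcp_pos: [0.5433, 0.1585, 0.0716]
tool_rot: [0.626, 0.78, 0.001, -0.001]
force: [-1.3, 5.9, 3.0]
finger_gap: 0.22
```

```bash
python3 -c "
from h import *
ang()"
```

```text
t 11.55 fix 39.5 217.5 z 71.6 yawY 12.5 f [-1.3  5.9  3. ] gap 0.22 q [ 0.08  0.68  1.71  0.    0.76 -0.14]
theta 3.108858792985032 r 86.53051216205439
```

The angle is about 3.11, in the middle of the dwell. I'll open slowly and lift straight up.

Emit:
{"api": "send_rows", "payload": {
  "motion": [
    {"gripper":50,"travel":[0,0,0],"rotation":[0,0,0]},
    {"gripper":50,"travel":[0,0,0],"rotation":[0,0,0]},
    {"gripper":50,"travel":[0,0,0],"rotation":[0,0,0]},
    {"gripper":50,"travel":[0,0,0],"rotation":[0,0,0]},
    {"gripper":50,"travel":[0,0,0],"rotation":[0,0,0]},
    {"gripper":50,"travel":[0,0,0],"rotation":[0,0,0]},
    {"gripper":50,"travel":[0,0,-15],"rotation":[0,0,0]},
    {"gripper":50,"travel":[0,0,-30],"rotation":[0,0,0]},
    {"gripper":50,"travel":[0,0,-35],"rotation":[0,0,0]},
    {"gripper":50,"travel":[0,0,-35],"rotation":[0,0,0]},
    {"gripper":50,"travel":[0,0,-35],"rotation":[0,0,0]},
    {"gripper":50,"travel":[0,0,-20],"rotation":[0,0,0]}
  ]
}}

```text
t: 12.55
tcp_pos: [0.5457, 0.1573, 0.2452]
tool_rot: [0.626, 0.78, 0.002, 0.002]
force: [1.9, 0.3, -0.7]
finger_gap: 0.588
```

Emit:
{"api": "send_rows", "payload": {
  "motion": [
    {"gripper":50,"travel":[40,0,0],"rotation":[0,0,0]},
    {"gripper":50,"travel":[40,0,0],"rotation":[0,0,0]},
    {"gripper":50,"travel":[40,0,0],"rotation":[0,0,0]},
    {"gripper":50,"travel":[40,0,0],"rotation":[0,0,0]},
    {"gripper":50,"travel":[0,0,0],"rotation":[0,0,0]},
    {"gripper":50,"travel":[0,0,0],"rotation":[0,0,0]},
    {"gripper":50,"travel":[0,0,0],"rotation":[0,0,0]},
    {"gripper":50,"travel":[0,0,0],"rotation":[0,0,0]}
  ]
}}

```text
t: 13.22
tcp_pos: [0.51, 0.3122, 0.2409]
tool_rot: [0.627, 0.779, -0.0, 0.0]
force: [0.7, 0.3, -0.3]
finger_gap: 0.587
```

Run:
```python
from h import *
st(); a,_=snap('top','t7.png'); snap('scene','s7.png')
f=lambda n,a,b,c,d,s:cv2.resize(cv2.imread(n)[a:b,c:d],s,interpolation=2)
cv2.imwrite('pics/o7.png',np.hstack([f('pics/t7.png',150,330,115,305,(400,379)),f('pics/s7.png',110,240,165,335,(400,306+73))]))
```

```text
t 13.22 fix 37.5 374.8 z 240.9 yawY 12.3 f [ 0.7  0.3 -0.3] gap 0.59 q [ 0.36  0.48  1.49 -0.    1.17  0.15]
```

View pics/o7.png

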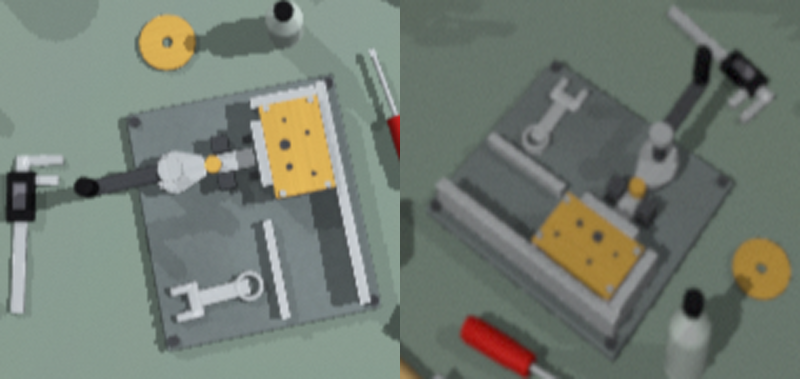

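The jaw is against the movement, the movement is against the fence and stop, and the crank points straight away from the channel. I'll check the angle and the bystanders numerically, then hand in if both hold.

Run:
```python
from h import *
c=manip.calibration('top'); s=190/400
F=lambda u,v,z:(lambda p:np.array([(p[:2]-O)@ex*1e3,(p[:2]-O)@ey*1e3]))(ray(c,u*s+115,v*s+150,z))
k=F(87,186,.1); th=np.arctan2(-(k[0]-42.3),-(k[1]-131))%6.283; print('knob',k,'theta',th)
for p in[(254,108),(322,95),(337,188),(272,197)]: print('mov',F(*p,.048).round(1))
a,b=cv2.imread('pics/top0.png'),cv2.imread('pics/t7.png')
for n,(y0,y1,x0,x1) in dict(spanner=(275,310,190,242),caliper=(220,302,112,148),wheel=(153,187,178,212),driver=(170,242,286,322),brush=(185,265,325,358),bottle=(147,174,238,262)).items():
    print(n,cv2.phaseCorrelate(*[np.float64(cv2.cvtColor(i[y0:y1,x0:x1],6)) for i in(a,b)]))
if 2.95<th<3.35: manip.sign_off(); print('signed')
```

```text
knob [ 36.13595216 213.13640742] theta 3.0666865910302565
mov [88.5 35.4]
mov [ 88.1 -38.4]
mov [-12.  -34.3]
mov [-7.9 34.6]
spanner ((-0.017437335338875926, -0.05073219851682964), 0.9741444394580575)
caliper ((0.08037480958033427, -0.18865813489995276), 0.8938217940265609)
wheel ((-0.008393159668891315, 0.034762469233420745), 0.9921371949877982)
driver ((-0.0835416449435833, -0.016777221174343993), 0.9671705856262353)
brush ((0.002925740491058093, 0.02273328323583712), 0.9584333307670561)
bottle ((0.026189950615949087, 0.45058803823085825), 1.009492907432558)
the job is handed in; nothing more can be done
signed
```

The job is done and handed in after about 13 s of the 51 s allowed.

- **Slide:** I pushed the movement along the channel with closed fingers until it stopped at the end stop. The push force rose from about 3 N to over 10 N with no further motion. The wrist view then showed it flush with the stop.
- **Clamp:** I gripped the crank knob, turned it about 100° clockwise to the dwell, opened the fingers and moved clear.

**Last checks:**
- **Crank:** it measured 3.11 rad from the arm's position while gripped and 3.07 rad from the image after release. Both are inside the dwell. The 0.04 rad difference is within image error.
- **Movement:** the pictures show it against the stop and the fence, with the jaw on it. Its corners measured from the top view are only good to a few mm; they put its ends at x of about 88 and -8 to -12 mm, against the ideal 90 and -10 mm.
- **Other things on the bench:** all six bystanders shifted less than 0.5 pixel between the first and last pictures. The largest was the bottle at 0.45 pixel (roughly 1 mm), which I put down to a shadow or noise because the arm never came near it. I did not measure the blue look-alikes; the arm never went near them.
- **Contact:** the robot touched nothing at the end, and the highest wrist force I read was about 14 N.

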